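# Hang up the dust cover and stopper the solvent tin between the sign shells

### The job

Take the folded dust cover off the two steel sign shells and hang it astride the rail. Close the blue tin that stands between the shells with the red stopper, seated fully home and upright; on the way from its bracket, stand the stopper upright on the green mat and let go of it, so that you can take it by the ends of its grip, the only hold that fits between the shells. Leave the tape roll, pliers, glue bottle and connector box where they are.

Things in the scene. Friction and masses are not known exactly. Their poses are not given: they have to be found in the camera images.
- dock: Fixed: two hollow open-topped steel sign shells, each 137 mm long (x), 40 mm wide, 125 mm high, walls 3 mm, with a straight 46 mm gap between them along x, open at both ends. In the gap stands a blue oblong tin, 110 mm (x) x 40 mm, 75 mm high, with a round neck 15 mm tall on top. Origin: on the bench under the neck; z up.
- tin_mouth (a point): Centre of the mouth of the tin's neck, 90 mm above the bench, 35 mm below the shells' tops; axes as the dock's. The bore is 30 mm in diameter and over 45 mm deep; the neck is 15 mm tall, 37 mm outside.
- bracket: Fixed: light wood block 66 (x) x 56 x 20 mm with a 30 mm hole (floor 4 mm above the bench) where the stopper is parked, between two steel uprights 40 mm wide, 3 mm thick, 70 mm high, with inner faces at x = -33 and +33 mm; open towards +y and -y. Origin: underside centre; z up.
- stopper: Loose, about 80 g, 59 mm tall, starts upright in the bracket, grip ends to the uprights. Black tapered plug, 22 mm diameter at the foot, 27 mm at 30 mm up; red flange, 39 mm diameter, 30 to 35 mm up; red grip block 56 (x) x 24 (y) mm, 35 to 59 mm up. Origin: centre of the foot; z up. Home: flange on the neck's rim, foot 30 mm below the mouth, grip along the gap.
- cover: Loose, about 85 g: 3 mm aluminium sheet folded 90 degrees like a roof, ridge 90 mm along x, legs 70 mm long at 45 degrees, reaching 50 mm below and 50 mm out to +y and -y. Orange fin on the ridge, 50 (x) x 14 (y) mm, up to 34 mm above the origin. Origin: middle of the inside of the fold; z up. Starts astride the shells, ridge along the gap, origin 151 mm above the bench.
- rail: Fixed: horizontal round steel bar, 12 mm diameter, 220 mm long along its y axis, on two end posts, bar centre 170 mm above the bench. Origin: on the bench under the middle; z up.
- rail_mid (a point): Middle of the bar's centre line; axes as the rail's (bar along y). The cover hung astride has its origin about 8 mm above this line.
- mat: Fixed green mat, 90 x 90 x 3 mm, where the stopper is stood for the change of hold. Origin: underside centre.
- tape_roll: Bystander: black tape roll lying flat, 64 mm diameter, 19 mm high. Origin: underside centre.
- pliers: Bystander: pliers with blue handles lying flat, 160 mm long (jaws to +x), 60 mm wide, 14 mm high. Origin: near the pivot, on the bench.
- glue: Bystander: white glue bottle with orange cap, 48 mm diameter, 110 mm tall. Origin: underside centre.
- connectors: Bystander: yellow open box of white connectors, 55 (x) x 80 (y) x 30 mm. Origin: underside centre.
Mind the look-alikes: they are no part of the job. Several things have the shape of the mat; the one meant has the colours described above.

How it is judged:
By the outcome, as a careful person would: the job done as asked, in the order asked, and still so for the second after the job is handed in, with the robot touching nothing.
It also fails if it takes over 72 s, if anything falls off the work surface, if the arm or the gripper's body presses on something with over 40 N, if the wrist force passes 120 N, or if a joint passes its speed limit or range.

### The arm

A 7-joint arm with a two-finger parallel gripper is mounted at the origin on the work surface. World frame = base frame: x ahead of the robot, y to its left, z up, the work surface at z = 0. Lengths are in m, angles in rad, forces in N, time in s.
With the tool pointing down it reaches from about 0.425 to 0.95 m from the base axis. Payload 16.7 kg.
Tool frame: the origin (TCP) lies on the mounting face of the last link; the fingertips stand 199 mm ahead of it and the grasp point (between the pads) lies 180 mm ahead of it; x points along the fingers, z is the direction in which the jaws open and shut, and the axes are right-handed (so a half turn about x gives the same grasp; the last joint's range is limited). The gripper opens to 94 mm and grips with 3 to 60 N. Pads are 16 mm wide; open, the fingers measure 119 mm over their backs; the gripper's body (75 mm by 177 mm) begins 78 mm behind the grasp point.
Start: joints at [1.01, 0.426, 0.074, 1.606, -0.034, 1.111, -0.067], TCP at [0.27, -0.619, 0.405] pointing down, gripper open.
Joint ranges: [-2.85, 2.85], [-0.5, 2.14], [-1.23, 1.37], [0.21, 2.46], [-1.02, 4.16], [0.16, 2.05], [-2.73, 2.73]. Speed limits (rad/s): [1.89, 1.89, 2.39, 2.39, 3.01, 3.01, 3.01].

### API

Orientations are given as [roll, pitch, yaw] about the fixed x, y, z axes, in that order (R = Rz(yaw) Ry(pitch) Rx(roll)).
In Python, from station import get_state, grab_frame, sign_off gives the robot as it stands.
- The arm moves only by the tool jog_arm, never from a script. Its argument "plan" is one flat list of numbers, 4 for each row, row after row: the shift along the tool's x, y, z in m, then the turn about the tool's x in degrees. In form: [tx, ty, tz, spin, tx, ty, tz, spin, ...]. A call has 1 to 20 rows; each row shifts and turns the commanded pose from where the row before left it, along the tool's axes as they then stand; what a row does not reach is not made up. A row lasts 1/8 s, in which the tool goes at most 62.5 mm and 10.7 degrees, less where a joint would pass 70% of its speed; a pose out of reach is approached as far as the arm can. A call is refused whole if a number of a shift passes 0.0625 or a number of a turn 10.7, either way. A call with a gripper value outside its range is refused whole. "claw" is the finger opening in m, from 0 to 0.094, set as the call begins (left out, the last holds). The fingers move at their own pace and stop on an object; "newtons" is the grip in N (left out, the last holds). Time passes only in rows, so rows that do not move let the fingers close. It gives the time, the measured TCP pose, the force and the opening at its end, in the units of the state.
- get_state(): the state, without advancing time (a new reading comes with each control period).
- grab_frame(name): name is "scene" or "top" or "wrist"; returns a dict with "frame" (400x640x3 uint8, red, green, blue), "z_map" (400x640 float32, m along the optical axis (not along the pixel's ray), 0 where there is no reading), "K" (3x3 intrinsics, pixels), "extrinsics" (4x4, takes a point from camera to world coordinates). Camera axes: x right, y down, z forward; pixel columns grow to the right and rows downward; lengths in m; the calibration is good to about 2 mm. A picture is of the moment at which its call begins.
- sign_off(): hands the job in, once; it reports no verdict.
The state is a dict: "t": time; "q": joint angles; "dq": joint speeds; "tau": joint torques, N m; "tool_pos": TCP position; "tcp_rot": TCP orientation; "wrist_force": force on the tool from outside, world axes, zero at the start; "ft_torque": the same for the moment, N m; "gripper_width": finger opening in m.
Only numpy, scipy, OpenCV 4.12 (cv2) and the standard library are available. Lean on these libraries where they do the work, as an engineer would, in place of code of your own. Each camera call takes 0.05 s, during which the arm holds its last target. There are 200 camera calls.

## Working session

There is one attempt and no reset: what is moved stays moved. The work goes in short steps, Python scripts to look and compute and a tool call to move; the robot and the scene stay as the last step left them, time stands still between calls to the robot, and variables do not carry over. Pictures are saved under pics/ and viewed, about 8 in all and at most 12, crops included, and the job is handed in when it is done.

Besides the shell and the picture viewer there is one more tool, called after "Emit:" by a JSON object that holds its "api" and its "payload", one argument or row to a line. jog_arm: Moves the arm, as the interface text tells. Its arguments: {"type":"object","properties":{"plan":{"type":"array"},"claw":{"type":"number"},"newtons":{"type":"number"}},"required":["plan"]}

```bash
ls; mkdir -p pics; cat > h.py <<'E'
import numpy as np, cv2, pickle
from station import get_state, grab_frame, sign_off
def pts(f):
    z=f["z_map"]; K=f["K"]; h,w=z.shape
    u,v=np.meshgrid(np.arange(w),np.arange(h))
    P=np.stack([(u-K[0,2])/K[0,0]*z,(v-K[1,2])/K[1,1]*z,z],-1)
    T=np.array(f["extrinsics"]); Q=P@T[:3,:3].T+T[:3,3]
    Q[z==0]=np.nan; return Q
def save(n,img): cv2.imwrite("pics/"+n,cv2.cvtColor(np.ascontiguousarray(img),cv2.COLOR_RGB2BGR))
E
python3 - <<'E'
from h import *
print(get_state())
for n in("scene","top"):
    f=grab_frame(n); pickle.dump(f,open(n+".pkl","wb")); save(n+".png",f["frame"]); print(n,np.round(f["extrinsics"],3).tolist(),np.round(f["K"],1).tolist(),(f["z_map"]>0).mean())
E
```

```text
pics
{'t': 0.0, 'q': array([ 1.01047845,  0.42671416,  0.07387327,  1.60659195, -0.03411612,
        1.1108245 , -0.06713175]), 'dq': array([ 0.00097867, -0.00052289,  0.0005271 ,  0.00023824,  0.00084575,
        0.00064276, -0.00125553]), 'tau': array([ 1.61662618e-03, -9.35836816e+01,  3.66709761e+00, -4.54192901e+01,
       -4.87856660e-02,  2.01353012e-02,  1.82216763e-04]), 'tool_pos': array([ 0.26947263, -0.61867521,  0.40399468]), 'tcp_rot': array([-3.07286133,  1.5695185 ,  2.05025503]), 'wrist_force': array([-0.604572  ,  0.04963176,  0.36651801]), 'ft_torque': array([0.02562954, 0.00937221, 0.03233066]), 'gripper_width': 0.0941495301524223}
scene [[-0.162, 0.679, -0.716, 1.477], [0.987, 0.11, -0.119, 0.16], [-0.002, -0.726, -0.688, 1.036], [0.0, 0.0, 0.0, 1.0]] [[470.6, 0.0, 317.4], [0.0, 470.6, 201.1], [0.0, 0.0, 1.0]] 0.99597265625
top [[-0.016, -0.991, 0.132, 0.39], [-1.0, 0.013, -0.019, 0.009], [0.017, -0.132, -0.991, 1.271], [0.0, 0.0, 0.0, 1.0]] [[465.4, 0.0, 321.8], [0.0, 465.4, 191.7], [0.0, 0.0, 1.0]] 0.9962109375
```

View pics/scene.png

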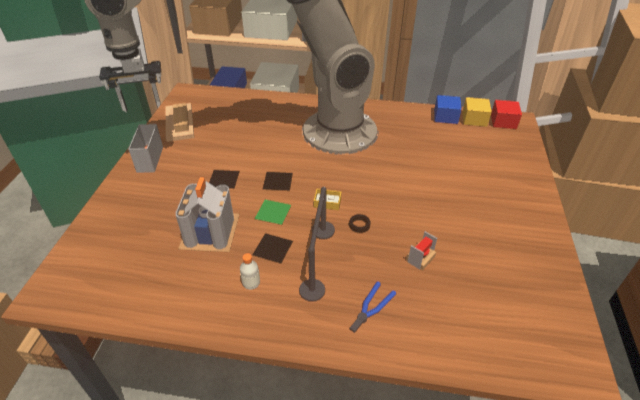

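View pics/top.png

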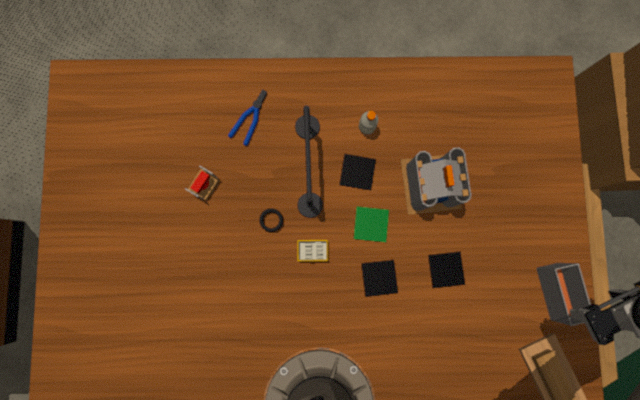

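The scene shows:
- The dock with the cover at scene (207,215), top (440,180).
- The rail at top (310,165).
- The red stopper in its bracket at top (202,183). Red look-alikes are the red box at scene (507,114) and the orange cap at (247,259).
- The orange fin at top (449,177). Its look-alikes are the glue cap at (371,115) and the inside of the grey bin at (568,293).
- The green mat at top (371,224), with three black mats of the same shape at (358,171), (379,278) and (447,269).

I choose by colour and location.

```bash
cat > m.py <<'E'
from h import *
def rect(P):
    P=P[:,:2].astype(np.float32); r=cv2.minAreaRect(P); b=cv2.boxPoints(r)
    e=[b[1]-b[0],b[2]-b[1]]; e.sort(key=np.linalg.norm); L=e[1]
    return np.round(r[0],4),np.round(sorted(r[1]),4),round(np.degrees(np.arctan2(L[1],L[0]))%180,1)
for n in("top","scene"):
    f=pickle.load(open(n+".pkl","rb")); Q=pts(f); hsv=cv2.cvtColor(f["frame"],cv2.COLOR_RGB2HSV); H,S,V=cv2.split(hsv)
    X,Y,Z=Q[...,0],Q[...,1],Q[...,2]
    def rep(name,m):
        P=Q[m]; print(n,name,m.sum(),rect(P),"z",np.round(np.percentile(P[:,2],[5,50,95]),3))
    reg=lambda x0,x1,y0,y1,z0,z1:(X>x0)&(X<x1)&(Y>y0)&(Y<y1)&(Z>z0)&(Z<z1)
    rep("fin",reg(.2,.8,-.6,-.1,.1,.3)&(S>150)&((H<15)))
    rep("fintop",reg(.2,.8,-.6,-.1,.178,.3)&(S>150)&((H<15)))
    rep("shells",reg(.3,.8,-.6,-.15,.118,.132))
    rep("dockbase",reg(.3,.8,-.6,-.15,.1,.23))
    rep("grip",reg(.3,.8,.15,.5,.04,.2)&(S>150)&((H<8)|(H>172)))
    rep("griptop",reg(.3,.8,.15,.5,.057,.2)&(S>150)&((H<8)|(H>172)))
    rep("bracket",reg(.3,.8,.15,.5,.01,.2)&(np.abs(X-.5)<.3)&(Z<.09)&reg(.3,.63,.2,.4,.01,.1))
    rep("mat",reg(.2,.8,-.3,.1,-.02,.02)&(H>45)&(H<75)&(S>150))
    rep("rail",reg(.3,.9,-.15,.15,.14,.2))
    rep("glue",reg(.55,.85,-.2,-.05,.05,.12))
    rep("tape",reg(.4,.6,.06,.17,.012,.03))
    rep("conn",reg(.3,.5,-.05,.09,.018,.05))
f=pickle.load(open("top.pkl","rb"))["frame"]; g=pickle.load(open("scene.pkl","rb"))["frame"]
save("crop.png",np.hstack([cv2.resize(f[130:230,385:485],(400,400),interpolation=2),cv2.resize(g[165:265,160:260],(400,400),interpolation=2)]))
E
python3 m.py
```

```text
top fin 136 (array([ 0.5184, -0.365 ]), array([0.056 , 0.6518]), np.float32(41.7)) z [0.11  0.18  0.185]
top fintop 75 (array([ 0.4179, -0.425 ]), array([0.0326, 0.4208]), np.float32(35.6)) z [0.179 0.183 0.186]
top shells 688 (array([ 0.5786, -0.3158]), array([0.1279, 0.14  ]), np.float32(5.0)) z [0.119 0.124 0.131]
top dockbase 2154 (array([ 0.5236, -0.356 ]), array([0.1659, 0.6092]), np.float32(37.0)) z [0.105 0.122 0.181]
top grip 221 (array([0.583 , 0.3062]), array([0.0276, 0.0547]), np.float32(146.6)) z [0.045 0.061 0.065]
top griptop 177 (array([0.584 , 0.3077]), array([0.0239, 0.0546]), np.float32(147.3)) z [0.058 0.062 0.066]
top bracket 584 (array([0.5839, 0.3083]), array([0.0575, 0.0719]), np.float32(149.1)) z [0.015 0.039 0.068]
top mat 1006 (array([ 0.4225, -0.1424]), array([0.0879, 0.1794]), np.float32(173.3)) z [-0.002  0.002  0.006]
top rail 496 (array([0.6342, 0.0218]), array([0.0152, 0.236 ]), np.float32(1.2)) z [0.168 0.173 0.177]
top glue 269 (array([ 0.7411, -0.1408]), array([0.0418, 0.0456]), np.float32(60.6)) z [0.054 0.077 0.11 ]
top tape 226 (array([0.4831, 0
[... 1261 characters left out ...]
                                                      ~~~~~~~~~~~~~^^^^^^^^^^^^^^^^^^
    return _quantile_unchecked(
        a, q, axis, out, overwrite_input, method, keepdims, weights)
    return _ureduce(a,
                    func=_quantile_ureduce_func,
    ...<5 lines>...
                    overwrite_input=overwrite_input,
                    method=method)
    r = func(a, **kwargs)
    result = _quantile(arr,
                       quantiles=q,
    ...<2 lines>...
                       out=out,
                       weights=wgt)
    slices_having_nans = np.isnan(arr[-1, ...])
                                  ~~~^^^^^^^^^
IndexError: index -1 is out of bounds for axis 0 with size 0
```

```bash
sed -i 's/P=Q\[m\]; /P=Q[m]\n        if len(P)<5: return\n        /; s/reg(.2,.8,-.6,-.1,.178,.3)/reg(.5,.7,-.4,-.25,.178,.3)/; s/reg(.2,.8,-.3,.1,-.02,.02)&(H>45)/reg(.3,.6,-.25,0,-.02,.02)\&(H>50)/' m.py
cat >> h.py <<'E'
from scipy.spatial.transform import Rotation as Ro
def wrap(a,m): return (a+m/2)%m-m/2
def go(p,jaw=None):
    """shift (tool axes, mm) of grasp point to p, spin (deg) to bring jaw line to angle jaw (deg, mod 180)"""
    s=get_state(); R=Ro.from_euler("xyz",s["tcp_rot"]).as_matrix(); g=s["tool_pos"]+.18*R[:,0]
    z=R[:,2]; a=np.degrees(np.arctan2(z[1],z[0]))
    print("t",round(s["t"],2),"grasp",np.round(g,4),"down",np.round(R[:,0],4),"jawang",round(a,2),"w",round(s["gripper_width"],4),"q7",round(s["q"][6],2),"F",np.round(s["wrist_force"],1))
    if p is not None:
        print("shift tool mm",np.round(R.T@(np.array(p)-g)*1000,1),end=" ")
    if jaw is not None: print("spin",round(-wrap(jaw-a,180),2))   # tool x points down
    else: print()
E
python3 m.py | grep -E "fintop|shells|griptop|bracket|mat|rail|crop"
python3 -c "
from h import *
go([.574,-.317,.28],96)"
```

```text
top fintop 74 (array([ 0.5712, -0.3164]), array([0.0143, 0.0488]), np.float32(5.5)) z [0.179 0.183 0.186]
top shells 688 (array([ 0.5786, -0.3158]), array([0.1279, 0.14  ]), np.float32(5.0)) z [0.119 0.124 0.131]
top griptop 177 (array([0.584 , 0.3077]), array([0.0239, 0.0546]), np.float32(147.3)) z [0.058 0.062 0.066]
top bracket 584 (array([0.5839, 0.3083]), array([0.0575, 0.0719]), np.float32(149.1)) z [0.015 0.039 0.068]
top mat 990 (array([ 0.4224, -0.1426]), array([0.0867, 0.1793]), np.float32(173.3)) z [-0.002  0.002  0.006]
top rail 496 (array([0.6342, 0.0218]), array([0.0152, 0.236 ]), np.float32(1.2)) z [0.168 0.173 0.177]
scene fintop 72 (array([ 0.5732, -0.3172]), array([0.0145, 0.0521]), np.float32(8.1)) z [0.18  0.183 0.186]
scene shells 461 (array([ 0.579 , -0.3179]), array([0.1285, 0.1462]), np.float32(5.6)) z [0.118 0.123 0.13 ]
scene griptop 124 (array([0.582 , 0.3094]), array([0.0235, 0.0549]), np.float32(149.8)) z [0.059 0.062 0.065]
scene bracket 628 (array([0.5884, 0.3087]), array([0.056 , 0.0797]), np.float32(142.2)) z [0.015 0.046 0.068]
scene rail 379 (array([0.6365, 0.0205]), array([0.0155, 0.2362]), np.float32(1.1)) z [0.149 0.173 0.177]
t 0.1 grasp [ 0.2694 -0.6185  0.2241] down [-5.e-04  1.e-03 -1.e+00] jawang -66.46 w 0.0943 q7 -0.07 F [0.1 0.9 0.2]
shift tool mm [ -55.8  399.7 -154.9] spin 17.54
```

View pics/crop.png

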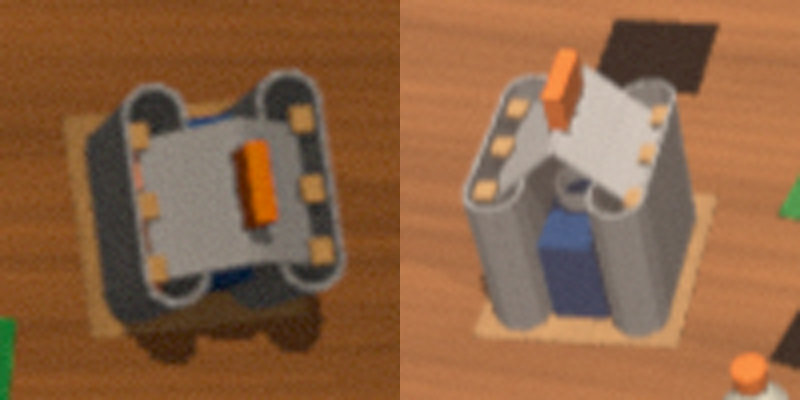

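Crop: orange fin on the grey cover's ridge at crop (258,182). The blue tin with its neck is visible below between the shells at crop (575,185). That confirms the choice.

Emit:
{"api": "jog_arm", "payload": {
  "plan": [-0.028,0,0,0,-0.028,0,0,0,0,0.04,-0.0155,0,0,0.04,-0.0155,0,0,0.04,-0.0155,0,0,0.04,-0.0155,0,0,0.04,-0.0155,0,0,0.04,-0.0155,0,0,0.04,-0.0155,0,0,0.04,-0.0155,0,0,0.04,-0.0155,0,0,0.04,-0.0155,0,0,0,0,8.77,0,0,0,8.77,0,0,0,0],
  "claw": 0.05,
  "newtons": 30
}}

```text
t: 1.98
tool_pos: [0.5744, -0.3168, 0.4603]
tcp_rot: [-1.925, 1.57, 2.893]
wrist_force: [-0.3, -0.5, 0.2]
gripper_width: 0.0504
```

```bash
python3 - <<'E'
from h import *
from m import rect
go([.572,-.3165,.174],96)
f=grab_frame("wrist"); save("w1.png",f["frame"]); Q=pts(f); X,Y,Z=Q[...,0],Q[...,1],Q[...,2]
H,S,V=cv2.split(cv2.cvtColor(f["frame"],cv2.COLOR_RGB2HSV))
a=(abs(X-.572)<.06)&(abs(Y+.317)<.06)
m=a&(S>150)&(H<15)&(Z>.178)&(Z<.2); print("fin",m.sum(),rect(Q[m]),np.median(Z[m]))
E
```

```text
top fin 136 (array([ 0.5184, -0.365 ]), array([0.056 , 0.6518]), np.float32(41.7)) z [0.11  0.18  0.185]
top fintop 74 (array([ 0.5712, -0.3164]), array([0.0143, 0.0488]), np.float32(5.5)) z [0.179 0.183 0.186]
top shells 688 (array([ 0.5786, -0.3158]), array([0.1279, 0.14  ]), np.float32(5.0)) z [0.119 0.124 0.131]
top dockbase 2154 (array([ 0.5236, -0.356 ]), array([0.1659, 0.6092]), np.float32(37.0)) z [0.105 0.122 0.181]
top grip 221 (array([0.583 , 0.3062]), array([0.0276, 0.0547]), np.float32(146.6)) z [0.045 0.061 0.065]
top griptop 177 (array([0.584 , 0.3077]), array([0.0239, 0.0546]), np.float32(147.3)) z [0.058 0.062 0.066]
top bracket 584 (array([0.5839, 0.3083]), array([0.0575, 0.0719]), np.float32(149.1)) z [0.015 0.039 0.068]
top mat 990 (array([ 0.4224, -0.1426]), array([0.0867, 0.1793]), np.float32(173.3)) z [-0.002  0.002  0.006]
top rail 496 (array([0.6342, 0.0218]), array([0.0152, 0.236 ]), np.float32(1.2)) z [0.168 0.173 0.177]
top glue 269 (array([ 0.7411, -0.1408]), array([0.0418, 0.0456]), np.float32(60.6)) z [0.054 0.077 0.11 ]
top tape 226 (array([0.4831, 0.1
[... 927 characters left out ...]
0.046 0.068]
scene rail 379 (array([0.6365, 0.0205]), array([0.0155, 0.2362]), np.float32(1.1)) z [0.149 0.173 0.177]
scene glue 336 (array([ 0.7515, -0.1428]), array([0.0366, 0.0474]), np.float32(102.0)) z [0.053 0.077 0.111]
scene tape 171 (array([0.4858, 0.1235]), array([0.063, 0.063]), np.float32(160.2)) z [0.013 0.017 0.021]
scene conn 147 (array([0.4029, 0.0128]), array([0.0615, 0.0805]), np.float32(89.4)) z [0.019 0.025 0.031]
t 1.98 grasp [ 0.5743 -0.3168  0.2803] down [-7.e-04  2.e-04 -1.e+00] jawang -83.95 w 0.0504 q7 -1.07 F [-0.3 -0.5  0.2]
shift tool mm [106.3  -2.2  -0.5] spin 0.05
fin 148 (array([ 0.571 , -0.3194]), array([0.0132, 0.0485]), np.float32(5.8)) 0.18535093720551996
```

View pics/w1.png

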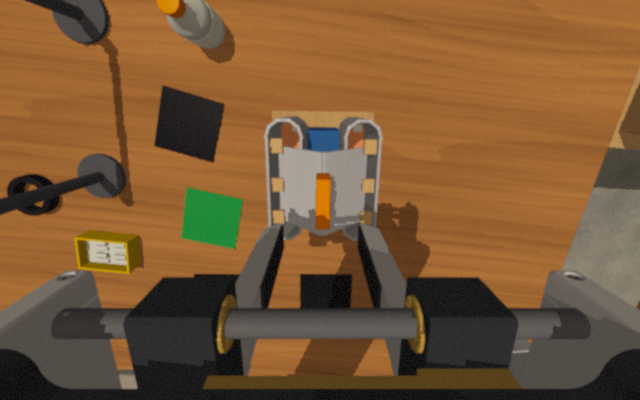

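Wrist view: the fin at (323,200) is centred between the fingers and aligned with them. The glue bottle, rail, mats and connectors are clear of the gripper.

Emit:
{"api": "jog_arm", "payload": {
  "plan": [0.03,-0.002,-0.001,0,0.03,0,0,0,0.026,0,0,0,0.02,0,0,0,0,0,0,0]
}}

```text
t: 2.65
tool_pos: [0.572, -0.3162, 0.3534]
tcp_rot: [-2.152, 1.568, 2.667]
wrist_force: [0.5, -0.1, 0.4]
gripper_width: 0.0503
```

Emit:
{"api": "jog_arm", "payload": {
  "plan": [0,0,0,0,0,0,0,0,0,0,0,0,0,0,0,0,0,0,0,0,0,0,0,0],
  "claw": 0.0,
  "newtons": 30
}}

```text
t: 3.4
tool_pos: [0.5723, -0.3169, 0.3556]
tcp_rot: [0.638, 1.569, -0.829]
wrist_force: [-1.3, -2.8, 5.3]
gripper_width: 0.0139
```

Emit:
{"api": "jog_arm", "payload": {
  "plan": [-0.01,0,0,0,-0.02,0,0,0,-0.03,0,0,0,-0.03,0,0,0,-0.02,0,0,0,0,0,0,0]
}}

```text
t: 4.15
tool_pos: [0.5724, -0.3161, 0.4673]
tcp_rot: [1.116, 1.567, -0.35]
wrist_force: [1.0, -0.4, -2.1]
gripper_width: 0.0138
```

```bash
(echo; sed -n '/^def rect/,/^    return/p' m.py) >> h.py; python3 - <<'E'
from h import *
# cover origin x offset: centre ridge on bar (0.635,.0212)
go([.635,.0212,.284],91.2)
f=grab_frame("wrist"); Q=pts(f); Z=Q[...,2]
f=grab_frame("scene"); save("s2.png",cv2.resize(f["frame"][100:300,150:400],(750,600)))
f=pickle.load(open("top.pkl","rb")); Q=pts(f); X,Y,Z=Q[...,0],Q[...,1],Q[...,2]
for x0 in np.arange(.53,.76,.02):
    m=(abs(X-x0)<.01)&(abs(Y-.02)<.05)&(Z>.16)&(Z<.2); print(round(x0,2),m.sum(),np.round(np.median(Q[m],0),4)[1:])
I=f["frame"].astype(int); m=(I[...,1]>I[...,0]+30)&(I[...,1]>I[...,2]+30)&(abs(X-.45)<.1)&(abs(Y+.1)<.1)
n,l,st,c=cv2.connectedComponentsWithStats(m.astype(np.uint8)); k=1+np.argmax(st[1:,4]); print("mat",rect(Q[l==k]))
E
```

```text
t 4.15 grasp [ 0.573  -0.3163  0.2873] down [ 0.0033 -0.0012 -1.    ] jawang -84.0 w 0.0138 q7 -1.07 F [ 1.  -0.4 -2.1]
shift tool mm [   3.1   96.9 -329.2] spin 4.8
0.53 46 [0.019  0.1729]
0.55 44 [0.0211 0.1735]
0.57 42 [0.0208 0.1735]
0.59 40 [0.0206 0.1731]
0.61 40 [0.0204 0.1744]
0.63 41 [0.0226 0.173 ]
0.65 39 [0.0223 0.1732]
0.67 42 [0.0221 0.1737]
0.69 37 [0.0242 0.1737]
0.71 41 [0.0241 0.1729]
0.73 41 [0.0239 0.1744]
0.75 22 [0.0237 0.1713]
mat (array([ 0.4691, -0.1476]), array([0.0885, 0.0886]), np.float32(173.3))
```

View pics/s2.png

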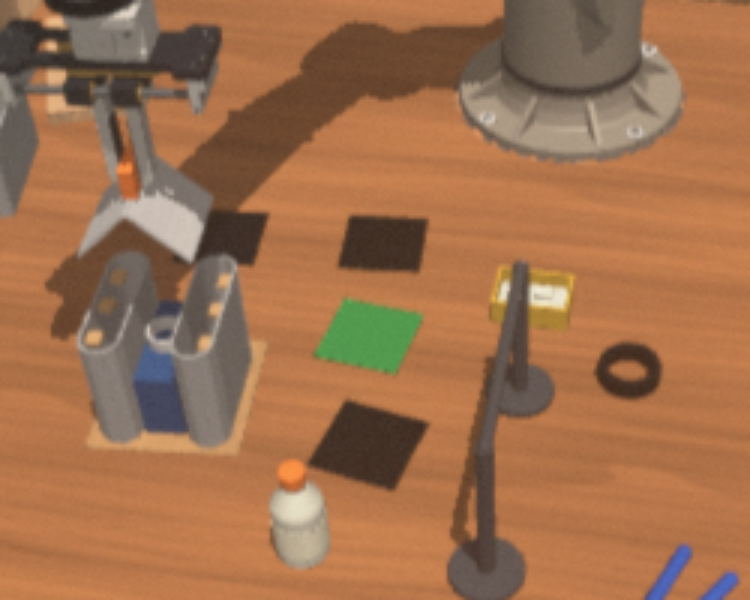

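Scene crop: the cover hangs in the jaws by its fin at (128,180), clear of the shells. The tin neck is open at (163,330), and the bar runs from (520,265) to (486,445).

Emit:
{"api": "jog_arm", "payload": {
  "plan": [0,0.005,-0.017,0,0,0.01,-0.034,0,0,0.01,-0.034,0,0,0.01,-0.034,0,0,0.01,-0.034,0,0,0.01,-0.034,0,0,0.01,-0.034,0,0,0.01,-0.034,0,0,0.01,-0.034,0,0,0.007,-0.025,0,0,0.005,-0.015,0,0,0,0,2.4,0,0,0,2.4,0,0,0,0]
}}

```text
t: 6.0
tool_pos: [0.6342, 0.0212, 0.4643]
tcp_rot: [-1.384, 1.57, -2.934]
wrist_force: [0.4, -0.5, -1.1]
gripper_width: 0.0137
```

```bash
python3 - <<'E'
from h import *
go([.635,.022,.203],91.2)
f=grab_frame("scene"); Q=pts(f); X,Y,Z=Q[...,0],Q[...,1],Q[...,2]
save("s3.png",cv2.resize(f["frame"][80:280,210:460],(750,600)))
f=grab_frame("top"); Q=pts(f); X,Y,Z=Q[...,0],Q[...,1],Q[...,2]
for x0 in (.55,.57,.72,.74): m=(abs(X-x0)<.01)&(abs(Y-.02)<.05)&(Z>.16)&(Z<.18); print(x0,m.sum(),np.median(Y[m]))
E
```

```text
t 6.0 grasp [0.6341 0.0212 0.2843] down [-6.e-04 -1.e-04 -1.e+00] jawang -88.8 w 0.0137 q7 -1.74 F [ 0.4 -0.5 -1.1]
shift tool mm [81.3  0.9 -0.8] spin -0.0
0.55 0 nan
0.57 0 nan
0.72 0 nan
0.74 0 nan
  return _methods._mean(a, axis=axis, dtype=dtype,
  ret = ret.dtype.type(ret / rcount)
```

View pics/s3.png

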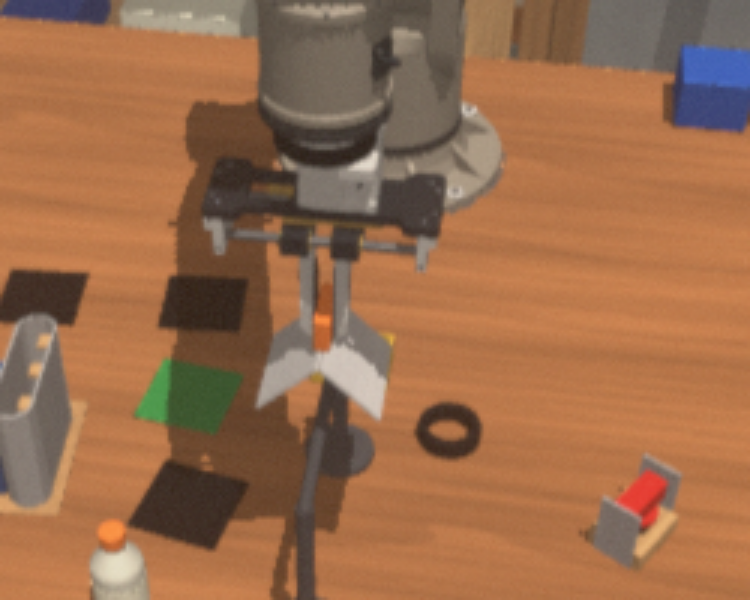

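Cover over the bar, ridge at crop (323,355) in line with the bar below it at (318,440). Lowering.

Emit:
{"api": "jog_arm", "payload": {
  "plan": [0.02,0.001,-0.001,0,0.025,0,0,0,0.02,0,0,0,0.01,0,0,0,0.004,0,0,0,0,0,0,0,0,0,0,0]
}}

```text
t: 6.98
tool_pos: [0.6355, 0.0222, 0.3862]
tcp_rot: [1.787, 1.57, 0.237]
wrist_force: [0.8, -0.1, -1.0]
gripper_width: 0.0142
```

Emit:
{"api": "jog_arm", "payload": {
  "plan": [0.001,0,0,0,0.001,0,0,0,0,0,0,0,0,0,0,0]
}}

```text
t: 7.48
tool_pos: [0.6356, 0.0218, 0.3847]
tcp_rot: [1.347, 1.569, -0.203]
wrist_force: [-0.7, -2.7, 8.2]
gripper_width: 0.0138
```

Emit:
{"api": "jog_arm", "payload": {
  "plan": [0,0,0,0,0,0,0,0,0,0,0,0,0,0,0,0,0,0,0,0],
  "claw": 0.05
}}

```text
t: 8.1
tool_pos: [0.6354, 0.0222, 0.3837]
tcp_rot: [-2.598, 1.571, 2.135]
wrist_force: [-0.6, -0.1, -0.6]
gripper_width: 0.0498
```

Emit:
{"api": "jog_arm", "payload": {
  "plan": [-0.015,0,0,0,-0.03,0,0,0,-0.03,0,0,0,-0.025,0,0,0,0,0,0,0]
}}

```text
t: 8.72
tool_pos: [0.6355, 0.0222, 0.4867]
tcp_rot: [1.672, 1.567, 0.122]
wrist_force: [0.2, -0.5, 0.6]
gripper_width: 0.0501
```

```bash
python3 - <<'E'
from h import *
go([.583,.3085,.2],58.3)
f=grab_frame("wrist"); Q=pts(f); X,Y,Z=Q[...,0],Q[...,1],Q[...,2]
H,S,V=cv2.split(cv2.cvtColor(f["frame"],cv2.COLOR_RGB2HSV))
a=(abs(X-.635)<.06)&(abs(Y-.022)<.06)
m=a&(S>150)&(H<15)&(Z>.195)&(Z<.23); print("fin",m.sum(),rect(Q[m]),np.median(Z[m]))
m=a&(Z>.1)&(Z<.2)
for s in (-1,1):
    k=m&(s*(Y-.022)>.015)&(abs(X-.635)<.045); print(s,k.sum(),np.round(np.polyfit(abs(Y[k]-.022),Z[k],1),3))
E
```

```text
t 8.72 grasp [0.6363 0.0223 0.3067] down [ 4.1e-03  5.0e-04 -1.0e+00] jawang -88.81 w 0.0501 q7 -1.73 F [ 0.2 -0.5  0.6]
shift tool mm [ 106.7  -47.8 -287.2] spin 32.89
fin 224 (array([0.6342, 0.0231]), array([0.0145, 0.0491]), np.float32(1.0)) 0.21201062672982707
-1 2691 [-0.8    0.184]
1 1712 [-1.249  0.182]
```

Cover is astride the bar: fin at 1.0°, with its origin at the expected height. The last joint would near its limit on the short turn, so I turn −147°.

Emit:
{"api": "jog_arm", "payload": {
  "plan": [0,0,0,-10.5,0,0,0,-10.5,0,0,0,-10.5,0,0,0,-10.5,0,0,0,-10.5,0,0,0,-10.5,0,0,0,-10.5,0,0,0,-10.5,0,0,0,-10.5,0,0,0,-10.5,0,0,0,-10.5,0,0,0,-10.5,0,0,0,-10.5,0,0,0,-10.5,0,0,0,0],
  "claw": 0.06
}}

```text
t: 10.65
tool_pos: [0.6353, 0.0219, 0.4829]
tcp_rot: [1.884, 1.57, 2.899]
wrist_force: [0.1, -0.5, -0.2]
gripper_width: 0.0596
```

```bash
python3 -c "
from h import *
go([.583,.3085,.2],58.3)"
```

```text
t 10.65 grasp [0.635  0.0219 0.3029] down [-1.3e-03  3.0e-04 -1.0e+00] jawang 58.14 w 0.0596 q7 0.7 F [ 0.1 -0.5 -0.2]
shift tool mm [103.1 195.3 216. ] spin -0.16
```

Emit:
{"api": "jog_arm", "payload": {
  "plan": [0,0.0217,0.024,0,0,0.0217,0.024,0,0,0.0217,0.024,0,0,0.0217,0.024,0,0,0.0217,0.024,0,0,0.0217,0.024,0,0,0.0217,0.024,0,0,0.0217,0.024,0,0,0.0217,0.024,0,0.04,0,0,0,0.04,0,0,0,0.023,0,0,0,0,0,0,0]
}}

```text
t: 12.28
tool_pos: [0.5829, 0.3083, 0.3788]
tcp_rot: [2.594, 1.567, -2.678]
wrist_force: [0.1, -0.2, 0.3]
gripper_width: 0.0598
```

```bash
python3 - <<'E'
from h import *
f=grab_frame("wrist"); save("w4.png",f["frame"]); Q=pts(f); X,Y,Z=Q[...,0],Q[...,1],Q[...,2]
H,S,V=cv2.split(cv2.cvtColor(f["frame"],cv2.COLOR_RGB2HSV))
a=(abs(X-.583)<.07)&(abs(Y-.308)<.07)
m=a&(S>150)&((H<8)|(H>172))&(Z>.056)&(Z<.07); r=rect(Q[m]); print("grip",m.sum(),r,np.median(Z[m]))
go([r[0][0],r[0][1],.061],r[2]-90)
E
```

```text
grip 1120 (array([0.5829, 0.3064]), array([0.0235, 0.0553]), np.float32(147.3)) 0.0637557865195382
t 12.32 grasp [0.583  0.3086 0.2005] down [-1.1e-03 -4.0e-04 -1.0e+00] jawang 58.03 w 0.06 q7 0.16 F [-0.4  0.4 -0.2]
shift tool mm [139.5  -1.2  -1.7] spin 0.73
```

View pics/w4.png

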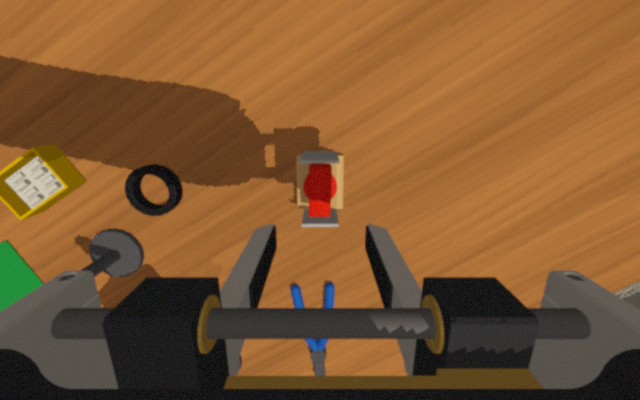

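Wrist view: the red grip at (320,190) lies between the bracket's uprights and is centred between the fingers. The pliers at (317,320) are clear.

Emit:
{"api": "jog_arm", "payload": {
  "plan": [0.03,-0.001,-0.001,0.5,0.04,0,0,0,0.035,0,0,0,0.025,0,0,0,0.008,0,0,0,0,0,0,0]
}}

```text
t: 13.08
tool_pos: [0.5839, 0.3075, 0.2437]
tcp_rot: [-0.446, 1.57, 0.56]
wrist_force: [0.3, 0.1, -0.1]
gripper_width: 0.0601
```

Emit:
{"api": "jog_arm", "payload": {
  "plan": [0,0,0,0,0,0,0,0,0,0,0,0,0,0,0,0,0,0,0,0,0,0,0,0],
  "claw": 0.0,
  "newtons": 35
}}

```text
t: 13.82
tool_pos: [0.5836, 0.3073, 0.2429]
tcp_rot: [-0.325, 1.571, 0.682]
wrist_force: [-0.5, -1.0, 3.0]
gripper_width: 0.0239
```

Emit:
{"api": "jog_arm", "payload": {
  "plan": [-0.008,0,0,0,-0.02,0,0,0,-0.04,0,0,0,-0.04,0,0,0,-0.04,0,0,0,-0.04,0,0,0,-0.03,0,0,0,0,0,0,0]
}}

```text
t: 14.82
tool_pos: [0.5833, 0.3077, 0.4646]
tcp_rot: [-0.529, 1.566, 0.478]
wrist_force: [0.1, 0.3, -0.5]
gripper_width: 0.0236
```

```bash
python3 - <<'E'
from h import *
go([.469,-.1476,.28],95.5)
f=grab_frame("scene"); save("s5.png",cv2.resize(f["frame"][80:280,340:590],(750,600)))
E
```

```text
t 14.82 grasp [0.5841 0.3081 0.2846] down [ 0.0043  0.0023 -1.    ] jawang 57.71 w 0.0236 q7 0.2 F [ 0.1  0.3 -0.5]
shift tool mm [   3.1 -146.1 -446.7] spin -37.79
```

View pics/s5.png

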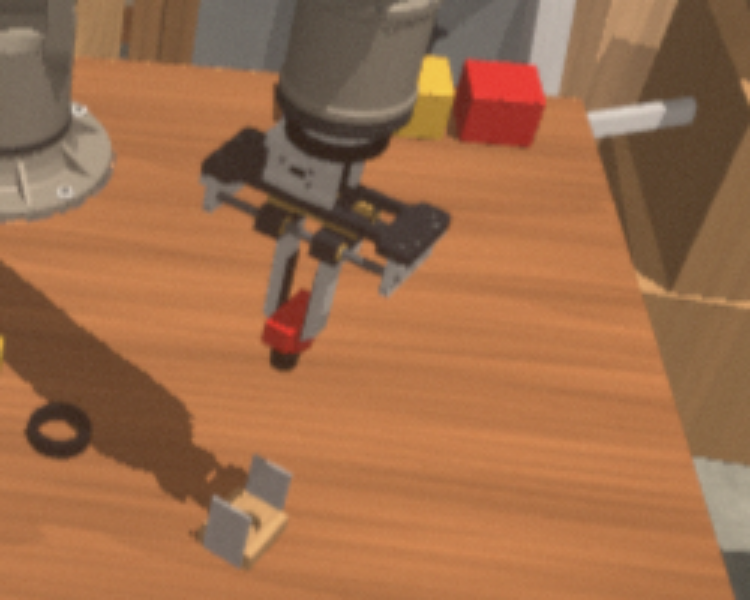

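Scene crop: stopper held upright by its flat sides at (290,330), bracket empty at (250,515).

Emit:
{"api": "jog_arm", "payload": {
  "plan": [0,-0.006,-0.018,0,0,-0.0122,-0.0373,0,0,-0.0122,-0.0373,0,0,-0.0122,-0.0373,0,0,-0.0122,-0.0373,0,0,-0.0122,-0.0373,0,0,-0.0122,-0.0373,0,0,-0.0122,-0.0373,0,0,-0.0122,-0.0373,0,0,-0.0122,-0.0373,0,0,-0.0122,-0.0373,0,0,-0.0122,-0.0373,0,0,-0.006,-0.018,0,0,0,0,-9.45,0,0,0,-9.45,0,0,0,-9.45,0,0,0,-9.45,0,0,0,0]
}}

```text
t: 17.12
tool_pos: [0.4677, -0.1487, 0.46]
tcp_rot: [1.2, 1.57, 2.865]
wrist_force: [0.1, 0.2, -0.7]
gripper_width: 0.0236
```

```bash
python3 - <<'E'
from h import *
go([.469,-.1476,.0635],95.5)
E
```

```text
t 17.12 grasp [ 0.4675 -0.1486  0.28  ] down [-1.2e-03  3.0e-04 -1.0e+00] jawang 95.39 w 0.0236 q7 1.79 F [ 0.1  0.2 -0.7]
shift tool mm [216.5  -1.9   0.8] spin -0.11
```

Emit:
{"api": "jog_arm", "payload": {
  "plan": [0.03,-0.001,0.001,0,0.04,0,0,0,0.04,0,0,0,0.04,0,0,0,0.03,0,0,0,0.02,0,0,0,0.01,0,0,0,0.004,0,0,0,0,0,0,0,0,0,0,0]
}}

```text
t: 18.38
tool_pos: [0.4697, -0.1471, 0.2473]
tcp_rot: [-2.04, 1.57, -0.374]
wrist_force: [0.4, -0.1, -1.0]
gripper_width: 0.024
```

Emit:
{"api": "jog_arm", "payload": {
  "plan": [0.001,0,0,0,0.001,0,0,0,0.001,0,0,0,0,0,0,0]
}}

```text
t: 18.88
tool_pos: [0.4695, -0.147, 0.2436]
tcp_rot: [0.788, 1.571, 2.455]
wrist_force: [-0.3, 0.3, -1.0]
gripper_width: 0.0237
```

Emit:
{"api": "jog_arm", "payload": {
  "plan": [0.001,0,0,0,0.001,0,0,0,0,0,0,0]
}}

```text
t: 19.25
tool_pos: [0.4696, -0.147, 0.2418]
tcp_rot: [-2.123, 1.571, -0.456]
wrist_force: [-0.2, -0.3, 3.2]
gripper_width: 0.0236
```

Emit:
{"api": "jog_arm", "payload": {
  "plan": [0,0,0,0,0,0,0,0,0,0,0,0,0,0,0,0,0,0,0,0],
  "claw": 0.06
}}

```text
t: 19.88
tool_pos: [0.4695, -0.147, 0.2417]
tcp_rot: [0.35, 1.571, 2.016]
wrist_force: [0.1, 0.4, 0.2]
gripper_width: 0.0601
```

Emit:
{"api": "jog_arm", "payload": {
  "plan": [-0.015,0,0,0,-0.03,0,0,0,-0.04,0,0,0,-0.035,0,0,0,0,0,0,10,0,0,0,10,0,0,0,10,0,0,0,10,0,0,0,10,0,0,0,10,0,0,0,10,0,0,0,10,0,0,0,10,0,0,0,0]
}}

```text
t: 21.62
tool_pos: [0.4695, -0.1468, 0.3626]
tcp_rot: [-0.131, 1.57, -0.034]
wrist_force: [0.6, -0.0, 0.4]
gripper_width: 0.0603
```

```bash
python3 - <<'E'
from h import *
f=grab_frame("wrist"); save("w6.png",f["frame"]); Q=pts(f); X,Y,Z=Q[...,0],Q[...,1],Q[...,2]
H,S,V=cv2.split(cv2.cvtColor(f["frame"],cv2.COLOR_RGB2HSV))
a=(abs(X-.469)<.07)&(abs(Y+.1476)<.07)
m=a&(S>150)&((H<8)|(H>172))&(Z>.054)&(Z<.07); r=rect(Q[m]); print("grip",m.sum(),r,np.median(Z[m]))
go([r[0][0],r[0][1],.05],r[2])
E
```

```text
grip 1242 (array([ 0.4693, -0.1471]), array([0.0231, 0.0542]), np.float32(5.7)) 0.06267278922581998
t 21.68 grasp [ 0.4696 -0.1468  0.1824] down [ 7.e-04  0.e+00 -1.e+00] jawang 5.74 w 0.0597 q7 0.2 F [ 0.1 -0.6 -0.7]
shift tool mm [132.4  -0.3  -0.4] spin 0.04
```

View pics/w6.png

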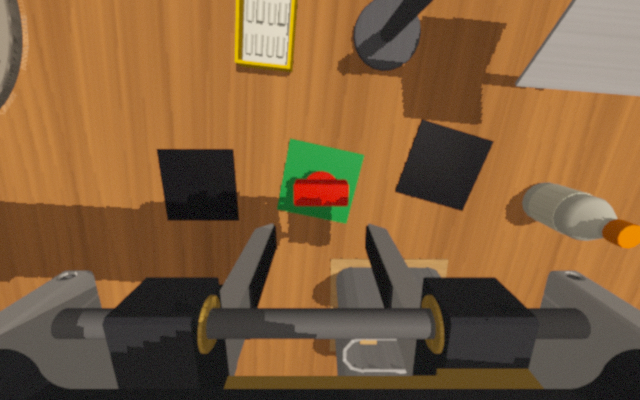

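Wrist view: the stopper stands upright on the green mat at (320,190), released, with its grip along the jaw line. Taking it by the ends.

Emit:
{"api": "jog_arm", "payload": {
  "plan": [0,0,0,0,0,0,0,0,0,0,0,0,0.03,0,0,0,0.04,0,0,0,0.035,0,0,0,0.02,0,0,0,0.007,0,0,0,0,0,0,0],
  "claw": 0.084
}}

```text
t: 22.8
tool_pos: [0.4696, -0.147, 0.2298]
tcp_rot: [2.488, 1.57, 2.584]
wrist_force: [-0.6, 1.1, 0.3]
gripper_width: 0.0838
```

Emit:
{"api": "jog_arm", "payload": {
  "plan": [0,0,0,0,0,0,0,0,0,0,0,0,0,0,0,0,0,0,0,0],
  "claw": 0.03,
  "newtons": 40
}}

```text
t: 23.42
tool_pos: [0.4697, -0.147, 0.23]
tcp_rot: [-0.43, 1.57, -0.334]
wrist_force: [-0.9, -0.4, 5.9]
gripper_width: 0.0558
```

Emit:
{"api": "jog_arm", "payload": {
  "plan": [-0.01,0,0,0,-0.03,0,0,0,-0.04,0,0,0,-0.04,0,0,0,-0.04,0,0,0,-0.02,0,0,0,0,0,0,0]
}}

```text
t: 24.3
tool_pos: [0.4696, -0.147, 0.4113]
tcp_rot: [-0.403, 1.568, -0.307]
wrist_force: [-0.0, 1.0, -1.2]
gripper_width: 0.0559
```

```bash
python3 - <<'E'
from h import *
for n in("scene","top"):
    f=grab_frame(n); pickle.dump(f,open(n+"2.pkl","wb")); Q=pts(f); X,Y,Z=Q[...,0],Q[...,1],Q[...,2]; I=f["frame"].astype(int)
    a=(abs(X-.575)<.1)&(abs(Y+.315)<.08)
    m=a&(Z>.115)&(Z<.135); print(n,"shells",m.sum(),rect(Q[m]))
    # neck rim near z=.09, between shells
    m=(abs(X-.577)<.035)&(abs(Y+.316)<.023)&(Z>.083)&(Z<.097); print("neck",m.sum(),rect(Q[m]) if m.sum()>5 else "",np.round(np.median(Q[m],0),4))
    m=a&(Z>.06)&(Z<.08)&(abs(Y+.316)<.023)&(I[...,2]>I[...,0]+15); print("tin",m.sum(),rect(Q[m]) if m.sum()>5 else "")
go([.578,-.3165,.22],5.3)
f=pickle.load(open("scene2.pkl","rb")); g=pickle.load(open("top2.pkl","rb"))
save("s7.png",np.hstack([cv2.resize(f["frame"][150:270,150:270],(400,400)),cv2.resize(g["frame"][120:240,370:490],(400,400))]))
E
```

```text
scene shells 478 (array([ 0.5777, -0.3174]), array([0.1285, 0.1464]), np.float32(5.0))
neck 63 (array([ 0.5794, -0.3149]), array([0.0394, 0.0739]), np.float32(124.6)) [ 0.5767 -0.3241  0.0877]
tin 202 (array([ 0.5846, -0.3265]), array([0.0398, 0.1143]), np.float32(14.6))
top shells 290 (array([ 0.578 , -0.3162]), array([0.128 , 0.1397]), np.float32(5.5))
neck 1  [ 0.6116 -0.3369  0.096 ]
tin 79 (array([ 0.6226, -0.3201]), array([0.0215, 0.0346]), np.float32(103.0))
t 24.4 grasp [ 0.4691 -0.1469  0.2292] down [-5.e-04  1.e-04 -1.e+00] jawang 5.49 w 0.0559 q7 0.22 F [ 0.9  0.3 -0.3]
shift tool mm [   9.2 -179.2   92.2] spin 0.19
```

View pics/s7.png

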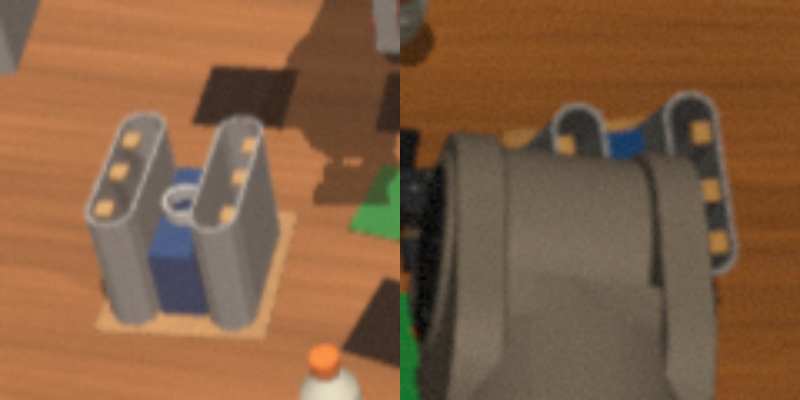

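Crop: the dock is free of the cover, and the open neck shows at crop (182,202) between the shells. I go over it, 25 mm past, and look from the wrist.

Emit:
{"api": "jog_arm", "payload": {
  "plan": [0,-0.017,0.008,0,0,-0.034,0.015,0,0,-0.034,0.015,0,0,-0.034,0.015,0,0,-0.034,0.015,0,0,-0.034,0.015,0,0,-0.017,0.009,0,0,0,0,0,0,0,0,0]
}}

```text
t: 25.52
tool_pos: [0.5804, -0.3411, 0.4087]
tcp_rot: [2.443, 1.569, 2.539]
wrist_force: [0.0, 0.3, -1.7]
gripper_width: 0.0559
```

```bash
python3 - <<'E'
from h import *
go([.578,-.3165,.22],5.3)
f=grab_frame("wrist"); pickle.dump(f,open("w8.pkl","wb")); save("w8.png",cv2.resize(f["frame"][80:300,190:450],(780,600))); Q=pts(f); X,Y,Z=Q[...,0],Q[...,1],Q[...,2]
a=(abs(X-.578)<.08)&(abs(Y+.316)<.08)
m=a&(Z>.115)&(Z<.135); print("shells",m.sum(),rect(Q[m]))
m=(abs(X-.578)<.035)&(abs(Y+.316)<.023)&(Z>.084)&(Z<.097); print("neck",m.sum(),rect(Q[m]),np.median(Z[m]),cv2.minEnclosingCircle(Q[m][:,:2].astype(np.float32)))
print("cam",np.round(f["extrinsics"][:3,3],3))
E
```

```text
t 25.52 grasp [ 0.5802 -0.341   0.2287] down [-1.3e-03  9.0e-04 -1.0e+00] jawang 5.5 w 0.0559 q7 0.45 F [ 0.   0.3 -1.7]
shift tool mm [ 8.7 24.5  0.2] spin 0.2
shells 3635 (array([ 0.5768, -0.315 ]), array([0.1205, 0.1403]), np.float32(5.4))
neck 426 (array([ 0.577, -0.318]), array([0.0359, 0.0742]), np.float32(124.0)) 0.0905239531383828 ((0.5781386494636536, -0.3172212243080139), 0.04070480540394783)
cam [ 0.572 -0.259  0.39 ]
```

View pics/w8.png

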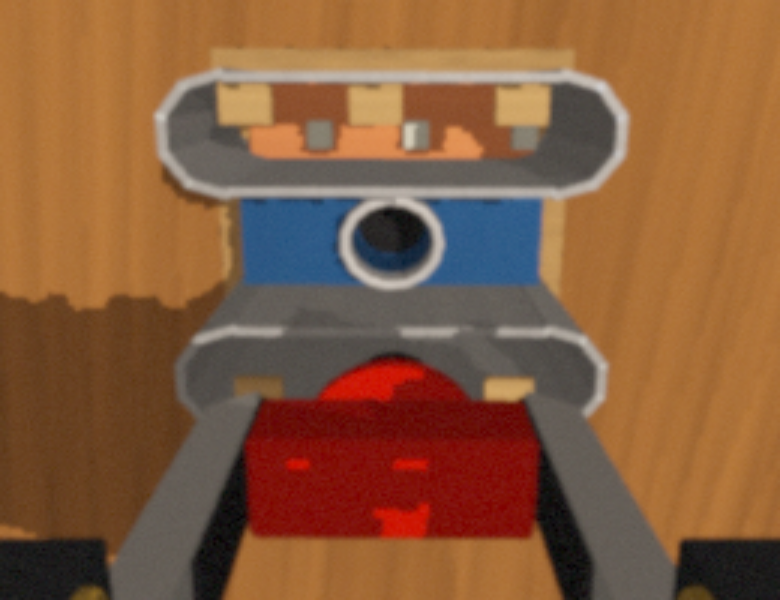

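Crop: the neck ring spans (338–445, 196–290), centred near (392,243). The stopper's grip (247–538) is centred on the same column, so x is already aligned.

```bash
python3 - <<'E'
from h import *
f=pickle.load(open("w8.pkl","rb")); I=f["frame"]; H,S,V=cv2.split(cv2.cvtColor(I,cv2.COLOR_RGB2HSV))
m=np.zeros_like(V); m[150:188,298:345]=((S<60)&(V>120))[150:188,298:345]
n,l,st,c=cv2.connectedComponentsWithStats(m); k=1+np.argmax(st[1:,4]); print(st[k],c[k])
cnt=max(cv2.findContours((l==k).astype(np.uint8),cv2.RETR_EXTERNAL,cv2.CHAIN_APPROX_NONE)[0],key=len)
K=f["K"];T=f["extrinsics"]
p=cnt[:,0].astype(float); d=np.c_[(p-[K[0,2],K[1,2]])/[K[0,0],K[1,1]],np.ones(len(p))]@T[:3,:3].T
w=T[:3,3]+d*((.09-T[2,3])/d[:,2])[:,None]
print("rim circle",cv2.minEnclosingCircle(w[:,:2].astype(np.float32)),rect(w))
e=cv2.fitEllipse(w[:,:2].astype(np.float32)); print(e)
r=cv2.minEnclosingCircle(w[:,:2].astype(np.float32))[0]
go([r[0],r[1],.22],5.4)
E
```

```text
[298 150  47  37 565] [320.55752212 165.44070796]
rim circle ((0.5773099064826965, -0.31074798107147217), 0.026820115745067596) (array([ 0.578 , -0.3178]), array([0.0385, 0.0477]), np.float32(5.5))
((0.5771188139915466, -0.3148476779460907), (0.04167146608233452, 0.046030595898628235), 101.96987915039062)
t 25.57 grasp [ 0.5803 -0.3407  0.2291] down [-8.e-04  6.e-04 -1.e+00] jawang 5.52 w 0.056 q7 0.45 F [ 0.4  0.4 -1. ]
shift tool mm [ 9.1 30.1 -0.1] spin 0.12
```

```bash
python3 - <<'E'
from h import *
from scipy.optimize import least_squares
f=pickle.load(open("w8.pkl","rb")); I=f["frame"]; H,S,V=cv2.split(cv2.cvtColor(I,cv2.COLOR_RGB2HSV))
m=np.zeros_like(V); m[157:188,298:345]=((S<60)&(V>120))[157:188,298:345]
n,l,st,c=cv2.connectedComponentsWithStats(m); k=1+np.argmax(st[1:,4]); print(st[k])
v,u=np.nonzero(l==k); p=np.c_[u,v].astype(float)
K=f["K"];T=f["extrinsics"]
d=np.c_[(p-[K[0,2],K[1,2]])/[K[0,0],K[1,1]],np.ones(len(p))]@T[:3,:3].T
w=T[:3,3]+d*((.09-T[2,3])/d[:,2])[:,None]
s=least_squares(lambda q:np.hypot(w[:,0]-q[0],w[:,1]-q[1])-q[2],[.578,-.316,.017],loss="soft_l1",f_scale=.001)
print(np.round(s.x,4),np.abs(s.fun).mean()); go([s.x[0],s.x[1],.22],5.4)
E
```

```text
[303 157  36  30 355]
[ 0.5772 -0.3184  0.0165] 0.0012712406869284008
t 25.57 grasp [ 0.5803 -0.3407  0.2291] down [-8.e-04  6.e-04 -1.e+00] jawang 5.52 w 0.056 q7 0.45 F [ 0.4  0.4 -1. ]
shift tool mm [ 9.1 22.5 -0.9] spin 0.12
```

Emit:
{"api": "jog_arm", "payload": {
  "plan": [0,0.011,-0.0006,0,0,0.012,0,0,0,0,0,0,0.03,0,0,0,0.03,0,0,0,0.015,0,0,0,0,0,0,0,0,0,0,0]
}}

```text
t: 26.58
tool_pos: [0.5782, -0.3186, 0.3359]
tcp_rot: [-0.515, 1.569, -0.419]
wrist_force: [0.2, -0.1, -0.8]
gripper_width: 0.0559
```

```bash
python3 - <<'E'
from h import *
go([.5775,-.318,.107],5.4)
E
```

```text
t 26.57 grasp [ 0.5784 -0.3187  0.1559] down [ 1.3e-03 -6.0e-04 -1.0e+00] jawang 5.49 w 0.0559 q7 0.4 F [ 0.2 -0.1 -0.8]
shift tool mm [48.9  0.8 -0.9] spin 0.09
```

Emit:
{"api": "jog_arm", "payload": {
  "plan": [0.008,0.0007,-0.0006,0,0.008,0,0,0,0.006,0,0,0,0.006,0,0,0,0,0,0,0]
}}

```text
t: 27.2
tool_pos: [0.5771, -0.3177, 0.3061]
tcp_rot: [2.5, 1.57, 2.596]
wrist_force: [0.4, -0.9, -0.7]
gripper_width: 0.0556
```

Emit:
{"api": "jog_arm", "payload": {
  "plan": [0.004,0,0,0,0.004,0,0,0,0.004,0,0,0,0.003,0,0,0,0,0,0,0]
}}

```text
t: 27.82
tool_pos: [0.5771, -0.3177, 0.2914]
tcp_rot: [2.439, 1.57, 2.535]
wrist_force: [0.2, 0.5, -1.4]
gripper_width: 0.056
```

Emit:
{"api": "jog_arm", "payload": {
  "plan": [0.001,0,0,0,0.001,0,0,0,0.001,0,0,0,0.001,0,0,0,0,0,0,0]
}}

```text
t: 28.45
tool_pos: [0.5771, -0.3178, 0.2876]
tcp_rot: [2.455, 1.571, 2.551]
wrist_force: [0.1, 0.0, -1.3]
gripper_width: 0.0556
```

Emit:
{"api": "jog_arm", "payload": {
  "plan": [0.001,0,0,0,0.0005,0,0,0,0,0,0,0]
}}

```text
t: 28.82
tool_pos: [0.5772, -0.3178, 0.2872]
tcp_rot: [-0.821, 1.57, -0.726]
wrist_force: [-4.7, 2.1, 12.3]
gripper_width: 0.0558
```

Contact at grasp z 0.107, the expected home height. Releasing, then raising straight up.

Emit:
{"api": "jog_arm", "payload": {
  "plan": [0,0,0,0,0,0,0,0,0,0,0,0,0,0,0,0,0,0,0,0],
  "claw": 0.08
}}

```text
t: 29.45
tool_pos: [0.5771, -0.3178, 0.2861]
tcp_rot: [1.853, 1.571, 1.949]
wrist_force: [-0.2, -0.4, -0.4]
gripper_width: 0.0801
```

Emit:
{"api": "jog_arm", "payload": {
  "plan": [-0.01,0,0,0,-0.02,0,0,0,-0.03,0,0,0,-0.03,0,0,0,-0.03,0,0,0,-0.03,0,0,0,0,-0.03,0,0,0,0,0,0]
}}

```text
t: 30.45
tool_pos: [0.5794, -0.3496, 0.4379]
tcp_rot: [-0.958, 1.569, -0.864]
wrist_force: [-0.9, 1.2, -0.8]
gripper_width: 0.08
```

```bash
python3 - <<'E'
from h import *
go(None)
f=grab_frame("wrist"); Q=pts(f); X,Y,Z=Q[...,0],Q[...,1],Q[...,2]
H,S,V=cv2.split(cv2.cvtColor(f["frame"],cv2.COLOR_RGB2HSV)); red=(S>150)&((H<8)|(H>172))
m=red&(abs(X-.577)<.05)&(abs(Y+.318)<.03)&(Z>.112)&(Z<.14); r=rect(Q[m]); print("grip",m.sum(),r,np.round(np.percentile(Z[m],[5,50,95]),4))
A=np.c_[Q[m][:,:2]-r[0],np.ones(m.sum())]; print("plane",np.round(np.linalg.lstsq(A,Z[m],rcond=None)[0],3))
g=grab_frame("scene")
a=cv2.resize(f["frame"][60:260,190:450],(400,308)); b=cv2.resize(g["frame"][120:320,150:410],(400,308)); save("w9.png",np.hstack([a,b]))
Q=pts(g); X,Y,Z=Q[...,0],Q[...,1],Q[...,2]; H,S,V=cv2.split(cv2.cvtColor(g["frame"],cv2.COLOR_RGB2HSV))
m=(S>150)&(H<15)&(abs(X-.635)<.06)&(abs(Y-.022)<.04)&(Z>.19)&(Z<.23); print("fin",m.sum(),rect(Q[m]),np.percentile(Z[m],[50,95]))
E
```

```text
t 30.45 grasp [ 0.5797 -0.3499  0.2579] down [ 0.0013 -0.0016 -1.    ] jawang 5.35 w 0.08 q7 0.47 F [-0.9  1.2 -0.8]

grip 1252 (array([ 0.577 , -0.3184]), array([0.0238, 0.055 ]), np.float32(5.1)) [0.118  0.1197 0.121 ]
plane [ 0.007 -0.061  0.12 ]
fin 94 (array([0.638 , 0.0246]), array([0.0126, 0.0501]), np.float32(179.8)) [0.21081007 0.21378942]
```

View pics/w9.png

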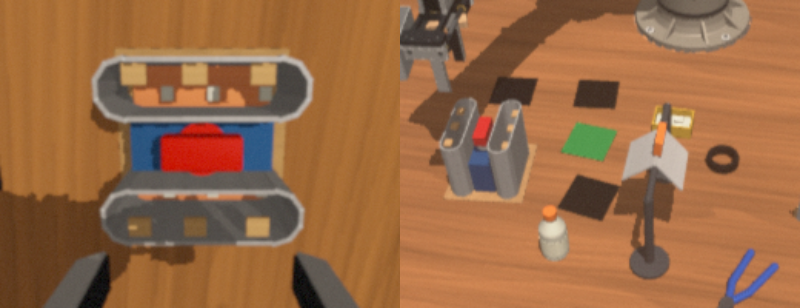

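```bash
python3 - <<'E'
from h import *
f=grab_frame("wrist"); Q=pts(f); X,Y,Z=Q[...,0],Q[...,1],Q[...,2]
H,S,V=cv2.split(cv2.cvtColor(f["frame"],cv2.COLOR_RGB2HSV)); red=(S>150)&((H<8)|(H>172))
m=red&(abs(X-.577)<.05)&(abs(Y+.318)<.03)&(Z>.112)&(Z<.14)
k=cv2.erode(m.astype(np.uint8),np.ones((5,5)))>0
for n,k in(("grip inner",k),("bench",(abs(Z)<.01)&(abs(X-.577)<.2)&(abs(Y+.318)<.2))):
    A=np.c_[Q[k][:,:2]-[.577,-.318],np.ones(k.sum())]; print(n,k.sum(),np.round(np.linalg.lstsq(A,Z[k],rcond=None)[0],4))
for s in(-1,1):
    k=(s*(Y+.318)>.02)&(abs(X-.577)<.08)&(abs(Y+.318)<.07)&(Z>.12)&(Z<.132)&(S<60)&(V>120); print("shell",s,k.sum(),np.median(Z[k]),np.median(Y[k]))
E
```

```text
grip inner 913 [ 0.0035 -0.0037  0.1199]
bench 57368 [-0.001   0.0024  0.0011]
shell -1 653 0.12584649759766564 -0.34685708879211674
shell 1 1092 0.12566259719438816 -0.2772881703863104
```

Ignoring edge pixels, the grip's top is level to within 0.3° and about 0.119 m high, which is home. The robot touches nothing.

```bash
python3 -c "
from h import *
print(sign_off())"
```

```text
the job is handed in; nothing more can be done
None
```

The job is done and handed in at about 30.5 s of robot time. No verdict was reported.

- **Cover:** I lifted it off by its fin and hung it astride the rail. At the last check the fin was within about 1.5° of the bar's line, with its top at about 0.212 m, as expected. Soon after release the two legs measured 39° and 51° instead of 45° each, a lean of about 6°. I did not measure the legs again, but the last picture shows it still hanging.
- **Stopper:** I took it from its bracket by the flat sides, stood it on the green mat and let go. I then gripped it by the ends and lowered it into the neck, feeling contact at the expected height.
- **Stopper checks:** The grip's top is at about 0.119 m, which is home. My first tilt fit showed 3.5° because of edge pixels. Without them it was about 0.3°, so it stands upright. The grip lies along the gap at 5.1°, against 5.0–5.5° for the shells.
- **Bystanders:** The tape roll, glue bottle, connector box and pliers were not touched and look in place in the last picture, though the pliers are partly cut off there. I did not measure their positions again.
- **Forces:** The largest reading I saw was about 13 N, when the stopper seated.

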